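# Lock the recording headbox onto the trolley's quarter-turn socket

### The job

Take the headbox (the small box with rows of jacks on top and a T-shaped foot) from its parking stand and mount it on the trolley's quarter-turn socket: pass its foot down through the slot, press it down against the spring, turn it a quarter turn clockwise (seen from above) and let it rise until it is locked upright across the slot. Feel for the slot gently, without forcing the headbox against the socket, leave the other things on the trolley where they are, and let go at the end.

Things in the scene. Friction and masses are not known exactly. Their poses are not given: they have to be found in the camera images.
- headbox: Grey plastic recording headbox 96 (x) x 46 (y) x 40 mm tall, about 0.28 kg, rows of jacks on its top. Under its middle a steel stem, 9 mm diameter, 14 mm long, ends in a T-bar 34 (x) x 9 (y) x 8 mm (z). Origin: centre of the T-bar's underside, z up; T-bar top z = 8, box underside z = 22, box top z = 62 mm. Starts parked upright on the stand. A half turn makes no difference.
- headbox_grip (a point): Point inside the headbox 23 mm above the box's underside (45 mm above its origin), on its axis: where to hold it, across its 46 mm width.
- headbox_shoulder (a point): Centre of the box's underside, at the top of the stem.
- stand: Grey plastic parking stand, fixed: base 96 x 40 x 4 mm with two end blocks, 14 mm thick and 30 mm tall, that carry the ends of the headbox (box underside 30 mm above the table); the T-bar hangs free between them. Origin: centre of its underside; the headbox's x lies along its x within 3 degrees.
- socket: Quarter-turn socket, fixed: grey steel housing 96 x 96 mm, with bolted feet on its x ends, and an 88 mm square, 5 mm thick bare steel plate on top with one slot, 38 mm long (along x) and 12 mm wide (y). Origin: centre of the housing's underside, z up. The T-bar goes in along the slot (x) and locks across it (along y). Keep the force between headbox and socket well below 40 N.
- socket_top (a point): On the housing's axis, level with the plate's upper face, 50 mm above the table. NOT the slot's exact centre: the plate was screwed on by eye, parallel to the housing, so the slot's centre lies up to 4 mm along x and up to 6 mm along y from this point, either way, and no measured pose shows it. Find it by feel or by eye.
- socket_pad (a point): Centre of the sprung pad (20 mm diameter) inside the socket, 9.5 mm below the plate's upper face at rest. It pushes up with 5 N at first and 0.5 N more per mm pressed: 11.5 N when the box underside touches the plate, which is right down.
- socket_groove (a point): Plate's underside on the housing's axis. Ribs under the plate reach 9 mm below its upper face and leave a cross groove 14 mm wide, 4 mm deep, along y, centred on the slot. The T-bar turns only when its top is below the ribs (box underside less than 5 mm above the plate). Stops let it turn only clockwise seen from above and end the turn a few degrees past 90.
- socket_lock (a point): Where the headbox's origin comes to rest when locked, 37 mm above the socket's origin (plus the plate's hidden sideways offset): the spring has lifted the T-bar into the groove, against the plate, and the box underside stands 9 mm above the plate.
- jar: Bystander: squat plastic paste jar with screw lid, 56 diameter, 55 tall (sizes in mm); origin at the centre of its underside.
- tape: Bystander: roll of paper tape lying flat, 72 outside diameter, 48 bore, 22 tall (sizes in mm); origin at the centre of its underside.
- mug: Bystander: white mug, 76 diameter, 90 tall, with a handle (sizes in mm); origin at the centre of its underside.
- mouse: Bystander: black computer mouse 100 x 58 x 24 (sizes in mm); origin at the centre of its underside.
- carton: Bystander: closed cardboard glove carton 110 x 220 x 70 (sizes in mm); origin at the centre of its underside.
- bottle: Bystander: white plastic bottle 54 diameter, 140 tall (sizes in mm); origin at the centre of its underside.
- tub: Bystander: plain grey plastic tub 44 diameter, 35 tall (sizes in mm); origin at the centre of its underside.
There are look-alikes about, which are no part of the job. Leave any turquoise look-alike of the socket alone.

How it is judged:
On the way, in this order (a step that is already met when the one before it is completed fails the run):
1. the T-foot is through the slot, pressed down below the ribs, still lying along the slot (horizontal distance between headbox and socket below 0.014 m and z of headbox in the frame of socket between 0.02 and 0.0335 m and angle between the x axis of headbox and the x axis of socket, either way round below 0.25 rad), for 0.05 s.
2. pressed down, the T-foot is turned across the slot (horizontal distance between headbox and socket below 0.014 m and z of headbox in the frame of socket between 0.02 and 0.038 m and angle between the x axis of headbox and the y axis of socket, either way round below 0.25 rad), for 0.1 s.
At the end, for the whole second after the job is handed in: The headbox is locked on the socket: its origin 34.8 to 39.5 mm above the socket's origin (T-bar up in the groove) and within 14 mm of its axis, its x across the slot within 0.25 rad, upright within 0.12 rad, at rest and let go (horizontal distance between headbox and socket below 0.014 m and z of headbox in the frame of socket between 0.0348 and 0.0395 m and angle between the x axis of headbox and the y axis of socket, either way round below 0.25 rad and angle between headbox's own z axis and vertical below 0.12 rad and linear speed of headbox below 0.02 m/s and angular speed of headbox below 0.2 rad/s); the robot touches nothing.
It fails at once if the headbox is forced against the socket with more than 40 N (contact force between headbox and socket above 40 N).
It fails at once if a bystander is moved more than 30 mm (distance of any of jar, tape, mug, mouse, carton, bottle, tub from where it was at the start of the episode above 0.03 m).
It also fails if it takes over 64 s, if anything falls off the work surface, if the arm or the gripper's body presses on something with over 40 N, if the wrist force passes 120 N, or if a joint passes its speed limit or range.

### The arm

A 7-joint arm with a two-finger parallel gripper is mounted at the origin on the work surface. World frame = base frame: x ahead of the robot, y to its left, z up, the work surface at z = 0. Lengths are in m, angles in rad, forces in N, time in s.
With the tool pointing down it reaches from about 0.425 to 0.925 m from the base axis. Payload 6.8 kg.
Tool frame: the origin (TCP) lies midway between the tips of the shut fingers; the grasp point (between the pads) lies 19 mm behind it; z points along the fingers, y is the direction in which the jaws open and shut (so a half turn about z gives the same grasp; the last joint's range is limited). The gripper opens to 85 mm and grips with 20 to 120 N. Pads are 22 mm wide; open, the fingers measure 114 mm over their backs; the gripper's body (76 mm by 85 mm) begins 54 mm behind the grasp point. The pads swing forward as they close: fully open they stand 13 mm farther back than shut.
Start: joints at [-1.295, 0.477, 0.022, 1.555, -0.011, 1.109, -0.083], TCP at [0.253, 0.626, 0.231] pointing down, gripper open.
Joint ranges: [-2.96, 2.96], [-0.34, 2.1], [-1.41, 1.46], [0.24, 2.44], [-1.37, 4.51], [0.17, 1.92], [-2.96, 2.96]. Speed limits (rad/s): [2.39, 2.39, 3.14, 3.14, 3.14, 3.14, 3.14].

### API

Orientations are given as a unit quaternion [w, x, y, z].
In Python, from station import readout, eyes, ticket gives the robot as it stands. The module is installed in compiled form; this text tells all that it offers.
- The arm moves only by the shell command python3 -m crank 'ROWS' [FORCE]. ROWS is JSON, a list of rows, each an object of numbers: "jaw": the opening in per cent of the stroke, from 0 (shut) to 100 (fully open); "x", "y", "z": the shift along the tool's x, y, z in mm; "ax", "ay", "az": the turn, a rotation vector about the tool's x, y, z in degrees. In form: [{"jaw": .., "x": .., "y": .., "z": .., "ax": .., "ay": .., "az": ..}, ...]. A call has 1 to 12 rows; each row shifts and turns the commanded pose from where the row before left it, along the tool's axes as they then stand; what a row does not reach is not made up. A row lasts 1/8 s, in which the tool goes at most 62.5 mm and 10.7 degrees, less where a joint would pass 70% of its speed; a pose out of reach is approached as far as the arm can. A call with a gripper value outside its range is refused whole. The fingers move at their own pace and stop on an object; FORCE is the grip in N (left out, the last holds). Time passes only in rows, so rows that do not move let the fingers close. It gives the time, the measured TCP pose, the force and the opening at its end, in the units of the state.
- readout.get_obs(): the state, without advancing time (a new reading comes with each control period).
- eyes.read_camera(name): name is "side" or "top" or "wrist"; returns (picture, depth): 384x512x3 uint8, red, green, blue; 384x512 float32, m along the optical axis (not along the pixel's ray), 0 where there is no reading.
- eyes.calibration(name): a dict with "fx", "fy", "cx", "cy" (pixels), "k1" (the pictures are not rectified: a ray, as slopes to the right and down, at radius r is drawn at 1 + k1 r^2 times it, then the intrinsics apply), "R" (3x3) and "t" (3): a world point X has camera coordinates R X + t. Camera axes: x right, y down, z forward; pixel columns grow to the right and rows downward; lengths in m; the calibration is good to about 2 mm. A picture is of the moment at which its call begins: read the wrist's pose just before it. calibration takes no time and is no camera call; for the wrist camera it gives the pose at the moment of the call.
- ticket.hand_in(): hands the job in, once; it reports no verdict.
The state is a dict: "t": time; "q": joint angles; "joint_vel": joint speeds; "joint_torque": joint torques, N m; "eef_pos": TCP position; "tool_rot": TCP orientation; "contact_force": force on the tool from outside, world axes, zero at the start; "torque": the same for the moment, N m; "gripper_width": opening from 0.0 (shut) to 1.0 (fully open).
Only numpy, scipy, OpenCV 4.12 (cv2) and the standard library are available. Lean on these libraries where they do the work, as an engineer would, in place of code of your own. Each camera call takes 0.05 s, during which the arm holds its last target. There are 200 camera calls.

## Working session

There is one attempt and no reset: what is moved stays moved. The work goes in short steps, Python scripts to look and compute and a shell command to move; the robot and the scene stay as the last step left them, time stands still between calls to the robot, and variables do not carry over. Pictures are saved under pics/ and viewed, about 8 in all and at most 12, crops included, and the job is handed in when it is done.

```bash
mkdir -p pics; cat > h.py <<'E'
import numpy as np, cv2
from station import readout, eyes, ticket
def ray(cal,u,v):
    x=(u-cal['cx'])/cal['fx']; y=(v-cal['cy'])/cal['fy']
    a,b=x,y
    for _ in range(10):
        s=1+cal['k1']*(a*a+b*b); a,b=x/s,y/s
    return np.array([a,b,1.0])
def onplane(cal,u,v,z):
    R=np.array(cal['R']);t=np.array(cal['t']); d=R.T@ray(cal,u,v); c=-R.T@t
    return c+d*(z-c[2])/d[2]
def bydepth(cal,u,v,dep):
    R=np.array(cal['R']);t=np.array(cal['t']); return R.T@(ray(cal,u,v)*dep-t)
def proj(cal,X):
    R=np.array(cal['R']);t=np.array(cal['t']); p=R@np.array(X)+t; a,b=p[0]/p[2],p[1]/p[2]
    s=1+cal['k1']*(a*a+b*b); return cal['fx']*a*s+cal['cx'],cal['fy']*b*s+cal['cy']
def cloud(cal,d):
    v,u=np.mgrid[0:d.shape[0],0:d.shape[1]]
    r=ray(cal,u.astype(float),v.astype(float)); x,y=r[0],r[1]
    P=np.stack([x*d,y*d,d],-1)-np.array(cal['t']); return P@np.array(cal['R'])
E
python3 - <<'E'
from h import *
print(readout.get_obs())
for n in('top','side'):
    p,d=eyes.read_camera(n); np.savez(n+'.npz',p=p,d=d)
    cv2.imwrite(f'pics/{n}.png',cv2.resize(p[...,::-1],None,fx=1.5,fy=1.5)); c=eyes.calibration(n); print(n,c,-np.array(c['R']).T@c['t'])
E
```

```text
{'t': 0.0, 'q': array([-1.29512661,  0.47780317,  0.02237071,  1.55642079, -0.01150391,
        1.10928863, -0.08314604]), 'joint_vel': array([ 0.00150531,  0.0005205 , -0.00106355, -0.00023393,  0.00100428,
        0.00054485, -0.0014227 ]), 'joint_torque': array([ 2.06046457e-04, -5.96440351e+01,  1.60880573e+00, -2.81198806e+01,
        1.25790705e-02,  9.22766514e-03, -3.74962440e-06]), 'eef_pos': array([0.25254734, 0.6253581 , 0.2303372 ]), 'tool_rot': array([-9.97715535e-05,  1.90735625e-01,  9.81641034e-01, -8.90097852e-04]), 'contact_force': array([-0.28371217, -0.7933005 ,  0.66596092]), 'torque': array([ 0.04137994, -0.00755468,  0.03386874]), 'gripper_width': 0.9992700181489886}
top {'fx': 360.4294822472901, 'fy': 360.4294822472901, 'cx': 249.7422037281836, 'cy': 195.25206394101224, 'k1': -0.0508159082173494, 'R': array([[-0.02919696, -0.99956963,  0.002845  ],
       [-0.98558331,  0.02831366, -0.16680492],
       [ 0.16665258, -0.00767418, -0.98598581]]), 't': array([0.05919374, 0.52638575, 1.03443026])} [0.34813482 0.05220276 1.10756889]
side {'fx': 379.5344803881609, 'fy': 379.5344803881609, 'cx': 259.777935872328, 'cy': 186.35160640412082, 'k1': 0.022323988665764075, 'R': array([[ 0.89358034, -0.44874915,  0.01176319],
       [-0.30202023, -0.62037727, -0.7238203 ],
       [ 0.33211136,  0.64323887, -0.68988825]]), 't': array([-0.44952932,  0.24214085,  0.92260042])} [ 0.16841592 -0.64495968  0.81704555]
```

View pics/top.png

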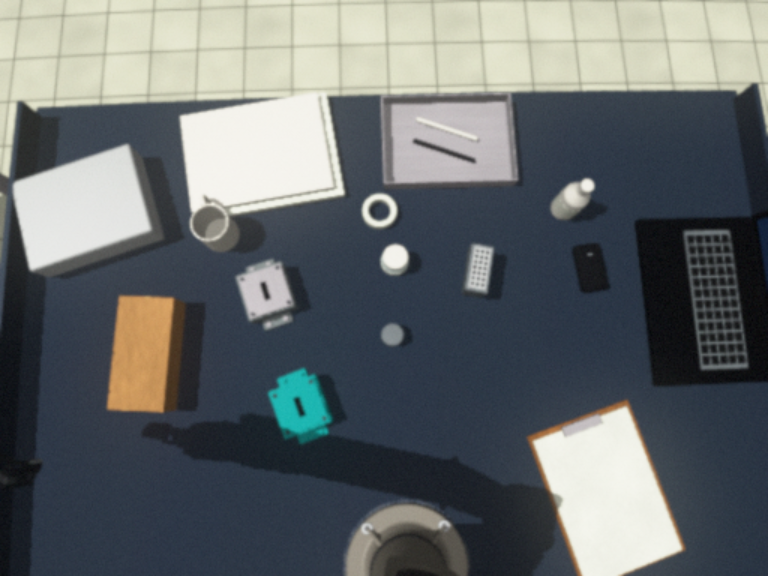

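View pics/side.png

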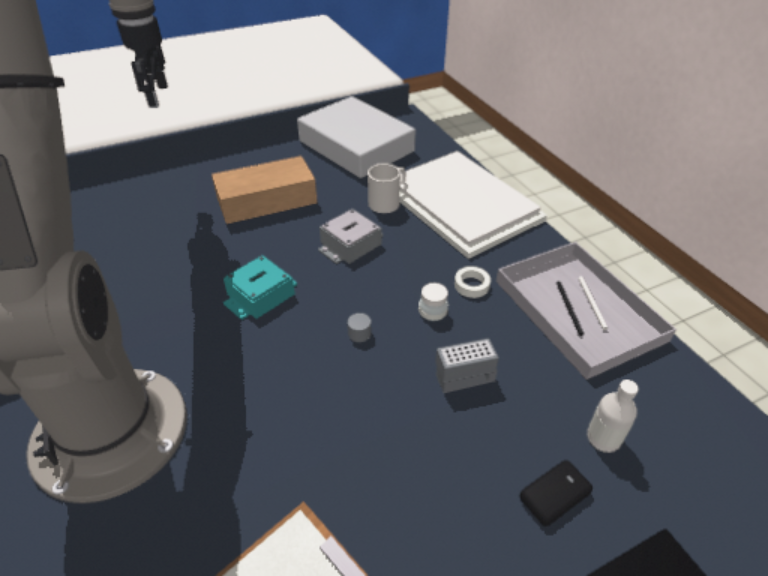

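The headbox candidate is the jack-topped box at top (479,269) and side (467,365); nothing else has jacks and a stand, and the keyboard is only flat. For the socket there is the grey one at top (266,291) and side (350,235), and the turquoise look-alike at top (300,405), which I leave alone. I choose the grey socket, then measure both and check them in one crop.

```bash
python3 - <<'E'
from h import *
z=np.load('top.npz'); p,d=z['p'],z['d']; c=eyes.calibration('top')
P=cloud(c,d)
for n,(u,v),zr in(('headbox',(319,179),(.055,.085)),('socket',(177,194),(.042,.06))):
    m=np.zeros(d.shape,np.uint8); m[v-35:v+35,u-35:u+35]=1
    m=(m>0)&(P[...,2]>zr[0])&(P[...,2]<zr[1])&(d>0)
    m=cv2.morphologyEx(m.astype(np.uint8),cv2.MORPH_CLOSE,np.ones((5,5)))
    k,l,s,cc=cv2.connectedComponentsWithStats(m); i=1+np.argmax(s[1:,4]); Q=P[(l==i)&(P[...,2]>zr[0])]
    r=cv2.minAreaRect((Q[:,:2]*1000).astype(np.float32)); print(n,s[i],'z',np.median(Q[:,2]),r,np.linalg.norm(r[0]))
a=p[140:240,130:350]; cv2.imwrite('pics/crop.png',cv2.resize(a[...,::-1],None,fx=3.6,fy=3.6,interpolation=cv2.INTER_CUBIC))
# other items
for u,v in((263,173),(261,223),(253,140),(143,153),(395,178)): print(P[v,u].round(3))
E
```

```text
Traceback (most recent call last):
  File "h.py", line 19, in cloud
    r=ray(cal,u.astype(float),v.astype(float)); x,y=r[0],r[1]
  File "h.py", line 8, in ray
    return np.array([a,b,1.0])
           ~~~~~~~~^^^^^^^^^^^
ValueError: setting an array element with a sequence. The requested array has an inhomogeneous shape after 1 dimensions. The detected shape was (3,) + inhomogeneous part.
```

```bash
sed -i 's/return np.array(\[a,b,1.0\])/return np.array([a,b,1.0+0*a])/' h.py; python3 - <<'E'
from h import *
z=np.load('top.npz'); p,d=z['p'],z['d']; c=eyes.calibration('top')
P=cloud(c,d)
for n,(u,v),zr in(('headbox',(319,179),(.055,.085)),('socket',(177,194),(.042,.06))):
    m=np.zeros(d.shape,np.uint8); m[v-35:v+35,u-35:u+35]=1
    m=(m>0)&(P[...,2]>zr[0])&(P[...,2]<zr[1])&(d>0)
    m=cv2.morphologyEx(m.astype(np.uint8),cv2.MORPH_CLOSE,np.ones((5,5)))
    k,l,s,cc=cv2.connectedComponentsWithStats(m); i=1+np.argmax(s[1:,4]); Q=P[(l==i)&(P[...,2]>zr[0])]
    r=cv2.minAreaRect((Q[:,:2]*1000).astype(np.float32)); print(n,s[i],'z',np.median(Q[:,2]),r,np.linalg.norm(r[0]))
a=p[140:240,130:350]; cv2.imwrite('pics/crop.png',cv2.resize(a[...,::-1],None,fx=3.6,fy=3.6,interpolation=cv2.INTER_CUBIC))
for u,v in((263,173),(261,223),(253,140),(143,153),(395,178)): print(P[v,u].round(3))
E
```

```text
headbox [309 162  21  35 536] z 0.07325664173107416 ((466.29833984375, -85.45320129394531), (77.9481201171875, 354.36029052734375), 53.048404693603516) 474.0636996780295
socket [ 157  174   40   41 1018] z 0.05236223061894346 ((449.6764221191406, 199.91757202148438), (337.9290466308594, 119.68888092041016), 35.991424560546875) 492.11372690958024
[0.592 0.003 0.059]
[0.444 0.013 0.039]
[0.713 0.028 0.003]
[0.679 0.377 0.011]
[ 0.572 -0.407  0.027]
```

View pics/crop.png

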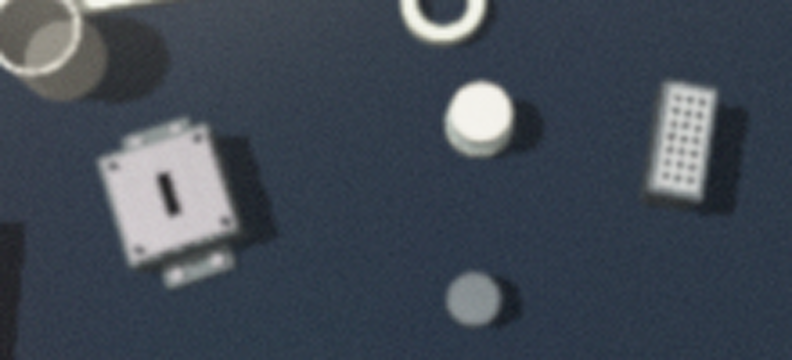

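The crop confirms it: the jack box is at crop (682,140), and the grey socket has its slot at crop (168,194). Next I cast the outlines onto planes at their known heights.

```bash
cat >> h.py <<'E'
def comp(m,u,v):
    k,l=cv2.connectedComponents(m.astype(np.uint8)); i=l[int(v),int(u)]
    return (l==i)&m
def rect(cal,m,zp):
    v,u=np.nonzero(m); R=np.array(cal['R']); c=-R.T@np.array(cal['t'])
    cn=max(cv2.findContours(m.astype(np.uint8),cv2.RETR_EXTERNAL,cv2.CHAIN_APPROX_NONE)[0],key=cv2.contourArea)[:,0].astype(float)
    X=np.array([onplane(cal,a,b,zp)[:2]*1000 for a,b in cn]).astype(np.float32)
    (cx,cy),(w,h),a=cv2.minAreaRect(X)
    if w<h: w,h,a=h,w,a+90
    return (round(cx,1),round(cy,1)),(round(w,1),round(h,1)),round((a+90)%180-90,1)
E
python3 - <<'E'
from h import *
z=np.load('top.npz'); p,d=z['p'],z['d']; c=eyes.calibration('top')
g=p.max(2).astype(int)
print(g[194,150:205]); print(g[179,305:335])
m=g>150
hb=cv2.morphologyEx(m.astype(np.uint8),cv2.MORPH_CLOSE,np.ones((5,5)))
print('hb',rect(c,comp(hb>0,319,179),.070))
print('plate',rect(c,comp(m,170,194),.050))
s=np.zeros_like(m); s[183:205,166:188]=g[183:205,166:188]<110
print('slot',rect(c,comp(s,177,194),.050),s.sum())
E
```

```text
[ 76  77  77  76  79  82  77  72  80 103 139 175 198 208 209 205 202 208
 205 207 207 205 207 196 162 106  51  52 105 168 194 206 205 202 202 200
 200 205 205 201 202 196 161 108  65  48  44  46  43  50  48  44  41  50
  60]
[ 69  74  71  75  71  75  94 130 155 196 196 178 198 198 173 172 191 171
 149 180 180 147  80  52  45  42  44  41  46  46]
hb ((568.9, -163.0), (88.8, 38.7), -12.6)
plate ((543.5, 265.0), (99.8, 90.3), 17.3)
slot ((539.4, 262.9), (32.8, 9.4), 15.9) 35
```

```bash
cat >> h.py <<'E'
from scipy.spatial.transform import Rotation as Ro
def tool():
    o=readout.get_obs(); w,x,y,z=o['tool_rot']; return o, Ro.from_quat([x,y,z,w]).as_matrix()
def goto(pos,yang=None):
    """print shift in present tool axes (mm) and the turn needed (az deg, at the end)"""
    o,R=tool(); d=R.T@(np.array(pos)-o['eef_pos'])*1000
    ya=np.degrees(np.arctan2(R[1,1],R[0,1]))
    s=f"t={o['t']:.2f} tcp={(o['eef_pos']*1000).round(1)} yang={ya:.1f} tilt={np.degrees(np.arccos(-R[2,2])):.2f} q7={o['q'][6]:.2f} F={o['contact_force'].round(1)} w={o['gripper_width']:.3f} shift={d.round(1)}"
    if yang is not None: s+=f" az={-((yang-ya+90)%180-90):.1f}"
    print(s)
E
python3 - <<'E'
from h import *
o,R=tool(); c=eyes.calibration('wrist'); C=-np.array(c['R']).T@c['t']
print('cam in tool',R.T@(C-o['eef_pos']), 'axis in tool',R.T@np.array(c['R']).T, c['fx'])
goto([.540,.263,.23]); goto([.569,-.163,.18],77.4)
E
```

```text
cam in tool [ 0.07862164  0.00132887 -0.14227911] axis in tool [[ 4.18962505e-04 -9.52030705e-01 -3.06002223e-01]
 [ 9.99999908e-01  4.28147065e-04  3.71020634e-05]
 [ 9.56916501e-05 -3.06002211e-01  9.52030797e-01]] 314.3588668727506
t=0.10 tcp=[252.5 625.4 230.4] yang=68.0 tilt=0.09 q7=-0.08 F=[-0.3 -0.6 -0.6] w=0.999 shift=[-402.2 -228.4    0.8]
t=0.10 tcp=[252.5 625.4 230.4] yang=68.0 tilt=0.09 q7=-0.08 F=[-0.3 -0.6 -0.6] w=0.999 shift=[-588.6 -612.5   51.5] az=-9.4
```

```bash
python3 -m crank '[{"x":-50,"y":-28.5,"z":5},{"x":-50,"y":-28.5,"z":5},{"x":-50,"y":-28.5,"z":5},{"x":-50,"y":-28.5,"z":5},{"x":-50,"y":-28.5,"z":10},{"x":-50,"y":-28.5,"z":10},{"x":-50,"y":-28.5,"z":15},{"x":-52,"y":-28.5,"z":15},{"az":-9.4},{"jaw":100},{"jaw":100}]'; python3 - <<'E'
from h import *
goto([.540,.263,.16],77.4)
c=eyes.calibration('wrist'); p,d=eyes.read_camera('wrist'); np.savez('w1.npz',p=p,d=d,R=c['R'],t=c['t'])
cv2.imwrite('pics/w1.png',p[...,::-1])
E
```

```text
t=0.10 tcp=[252.5 625.4 230.4] yang=68.0 tilt=0.09 q7=-0.08 F=[-0.3 -0.6 -0.6] w=0.999 shift=[-402.2 -228.3   70.8] az=-9.4schema error: expected keys jaw, x, y, z, ax, ay, az
```

View pics/w1.png

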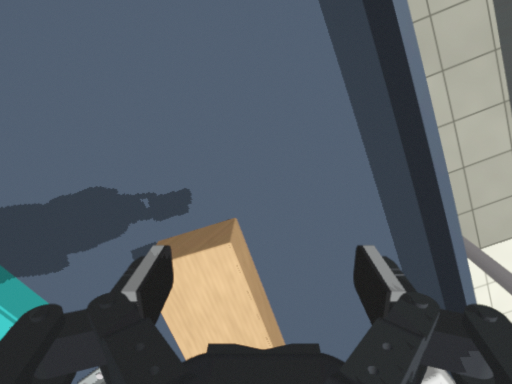

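All seven keys are required in each row, so the arm did not move. The picture only shows the start pose, with the carton at (220,300). I retype the move.

```bash
python3 -m crank '[{"jaw":100,"x":-50,"y":-28.5,"z":5,"ax":0,"ay":0,"az":0},{"jaw":100,"x":-50,"y":-28.5,"z":5,"ax":0,"ay":0,"az":0},{"jaw":100,"x":-50,"y":-28.5,"z":5,"ax":0,"ay":0,"az":0},{"jaw":100,"x":-50,"y":-28.5,"z":5,"ax":0,"ay":0,"az":0},{"jaw":100,"x":-50,"y":-28.5,"z":10,"ax":0,"ay":0,"az":0},{"jaw":100,"x":-50,"y":-28.5,"z":10,"ax":0,"ay":0,"az":0},{"jaw":100,"x":-50,"y":-28.5,"z":15,"ax":0,"ay":0,"az":0},{"jaw":100,"x":-52,"y":-28.5,"z":15,"ax":0,"ay":0,"az":0},{"jaw":100,"x":0,"y":0,"z":0,"ax":0,"ay":0,"az":-9.4},{"jaw":100,"x":0,"y":0,"z":0,"ax":0,"ay":0,"az":0},{"jaw":100,"x":0,"y":0,"z":0,"ax":0,"ay":0,"az":0}]'; python3 - <<'E'
from h import *
goto([.540,.263,.16],77.4)
c=eyes.calibration('wrist'); p,d=eyes.read_camera('wrist'); np.savez('w1.npz',p=p,d=d,R=c['R'],t=c['t'])
cv2.imwrite('pics/w2.png',p[...,::-1]); print(proj(c,[.5394,.2629,.05]))
E
```

```text
t: 1.52
eef_pos: [0.5396, 0.2651, 0.1614]
tool_rot: [-0.0, 0.11, 0.994, 0.0]
contact_force: [-0.2, 0.8, -0.2]
gripper_width: 1.0
t=1.52 tcp=[539.6 265.1 161.4] yang=77.3 tilt=0.04 q7=0.84 F=[-0.2  0.8 -0.2] w=1.000 shift=[-0.9 -1.9  1.4] az=-0.1
(np.float64(258.8470535916555), np.float64(184.39471266554006))
```

View pics/w2.png

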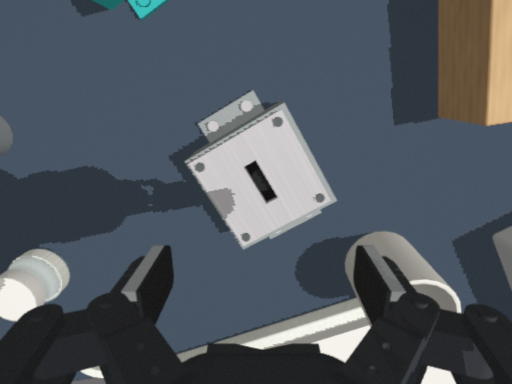

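The slot is clear at (261,181), the mug is near (395,260) and the jar near (35,285). I measure the slot here.

```bash
python3 - <<'E'
from h import *
z=np.load('w1.npz'); p,d=z['p'],z['d']; c=eyes.calibration('wrist'); c['R']=z['R'];c['t']=z['t']
g=p.max(2).astype(int); P=cloud(c,d)
print(g[181,235:290])
m=np.zeros(g.shape,bool); m[155:210,235:290]=g[155:210,235:290]<110
mm=comp(m,261,181); print('slot',rect(c,mm,.050),mm.sum())
pl=cv2.morphologyEx(((g>130)).astype(np.uint8),cv2.MORPH_OPEN,np.ones((3,3)))>0
print('plate z',P[165,290],P[150,250],P[200,240])
q=comp(pl,290,165)
cn=max(cv2.findContours(q.astype(np.uint8),0,1)[0],key=cv2.contourArea); print('plate px',cv2.minAreaRect(cn)); print('plate',rect(c,q,.050))
print('mug',onplane(c,388,250,.09),P[250,362])
goto([.5689,-.163,.16],77.4)
E
```

```text
[207 208 206 207 207 206 206 206 208 207 208 209 206 204 205 207 198 163
 102  57  46  40  44  43  46  43  39  29  31  30  29  31  70 159 200 207
 210 210 207 205 205 206 207 206 206 206 206 205 206 207 208 209 208 206
 205]
slot ((537.4, 264.8), (36.3, 10.4), 17.4) 513
plate z [0.52878454 0.29185661 0.04946107] [0.50891617 0.26251047 0.05131578] [0.55009468 0.24372756 0.04834337]
plate px ((262.93780517578125, 180.03627014160156), (113.44294738769531, 114.73861694335938), 59.74356460571289)
plate ((538.6, 266.5), (97.4, 94.3), 17.3)
mug [0.60038661 0.3509926  0.09      ] [0.53874332 0.31076406 0.18217717]
t=1.57 tcp=[539.5 265.1 161.4] yang=77.4 tilt=0.03 q7=0.84 F=[-0.7 -0.4  0.2] w=1.004 shift=[-122.2 -411.4    1.2] az=-0.0
```

```bash
python3 -m crank '[{"jaw":100,"x":-15.3,"y":-51.4,"z":-5,"ax":0,"ay":0,"az":0},{"jaw":100,"x":-15.3,"y":-51.4,"z":-5,"ax":0,"ay":0,"az":0},{"jaw":100,"x":-15.3,"y":-51.4,"z":-5,"ax":0,"ay":0,"az":0},{"jaw":100,"x":-15.3,"y":-51.4,"z":-4,"ax":0,"ay":0,"az":0},{"jaw":100,"x":-15.3,"y":-51.4,"z":0,"ax":0,"ay":0,"az":0},{"jaw":100,"x":-15.3,"y":-51.4,"z":0,"ax":0,"ay":0,"az":0},{"jaw":100,"x":-15.3,"y":-51.4,"z":0,"ax":0,"ay":0,"az":0},{"jaw":100,"x":-15.1,"y":-51.6,"z":0,"ax":0,"ay":0,"az":0},{"jaw":100,"x":0,"y":0,"z":0,"ax":0,"ay":0,"az":0},{"jaw":100,"x":0,"y":0,"z":0,"ax":0,"ay":0,"az":0}]'; python3 - <<'E'
from h import *
goto([.5689,-.163,.18],77.4)
c=eyes.calibration('wrist'); p,d=eyes.read_camera('wrist'); np.savez('w2.npz',p=p,d=d,R=c['R'],t=c['t'])
cv2.imwrite('pics/w3.png',p[...,::-1]); u,v=proj(c,[.5689,-.163,.07]); print(u,v)
g=p.max(2).astype(int)
hb=cv2.morphologyEx((g>150).astype(np.uint8),cv2.MORPH_CLOSE,np.ones((9,9)))>0
q=comp(hb,u,v); print(rect(c,q,.070),q.sum(), np.nonzero(q.any(0))[0][[0,-1]],np.nonzero(q.any(1))[0][[0,-1]])
P=cloud(c,d); print(np.median(P[q][:,2]))
E
```

```text
t: 2.82
eef_pos: [0.5699, -0.1628, 0.1803]
tool_rot: [-0.0, 0.11, 0.994, 0.0]
contact_force: [-0.3, 0.5, 0.0]
gripper_width: 0.997
t=2.83 tcp=[ 569.9 -162.8  180.3] yang=77.4 tilt=0.04 q7=1.63 F=[-0.3  0.5  0. ] w=0.997 shift=[ 1.  -0.4  0.3] az=0.0
260.8363026973558 183.28511792363196
((567.1, -159.0), (93.4, 43.6), -12.1) 5592 [238 292] [124 231]
0.07032058099769663
```

View pics/w3.png

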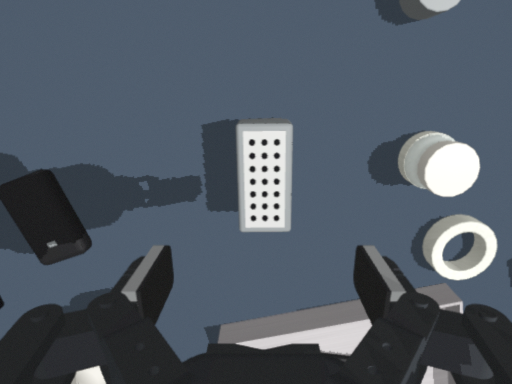

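The headbox is centred at (265,178), long side up the image, with the jar and tape well to the right. It sits about 4 mm from the top-camera estimate. I take the closer view and descend to grip.

```bash
python3 -m crank '[{"jaw":100,"x":3.6,"y":3.1,"z":0,"ax":0,"ay":0,"az":-0.5},{"jaw":100,"x":0,"y":0,"z":40,"ax":0,"ay":0,"az":0},{"jaw":100,"x":0,"y":0,"z":40,"ax":0,"ay":0,"az":0},{"jaw":100,"x":0,"y":0,"z":30,"ax":0,"ay":0,"az":0},{"jaw":100,"x":0,"y":0,"z":25,"ax":0,"ay":0,"az":0},{"jaw":100,"x":0,"y":0,"z":13,"ax":0,"ay":0,"az":0},{"jaw":100,"x":0,"y":0,"z":0,"ax":0,"ay":0,"az":0},{"jaw":0,"x":0,"y":0,"z":0,"ax":0,"ay":0,"az":0},{"jaw":0,"x":0,"y":0,"z":0,"ax":0,"ay":0,"az":0},{"jaw":0,"x":0,"y":0,"z":0,"ax":0,"ay":0,"az":0},{"jaw":0,"x":0,"y":0,"z":0,"ax":0,"ay":0,"az":0},{"jaw":0,"x":0,"y":0,"z":0,"ax":0,"ay":0,"az":0}]' 60
python3 - <<'E'
from h import *
goto([.5671,-.159,.032],77.9)
E
```

```text
t: 4.38
eef_pos: [0.5677, -0.1606, 0.0335]
tool_rot: [0.001, 0.105, 0.994, -0.0]
contact_force: [-0.4, -0.3, 5.6]
gripper_width: 0.531
t=4.38 tcp=[ 567.7 -160.6   33.5] yang=77.9 tilt=0.11 q7=1.68 F=[-0.4 -0.3  5.6] w=0.531 shift=[0.9 1.5 1.5] az=0.0
```

```bash
python3 -m crank '[{"jaw":0,"x":0,"y":0,"z":-10,"ax":0,"ay":0,"az":0},{"jaw":0,"x":0,"y":0,"z":-30,"ax":0,"ay":0,"az":0},{"jaw":0,"x":0,"y":0,"z":-40,"ax":0,"ay":0,"az":0},{"jaw":0,"x":0,"y":0,"z":-20,"ax":0,"ay":0,"az":0},{"jaw":0,"x":0,"y":0,"z":0,"ax":0,"ay":0,"az":-9.8},{"jaw":0,"x":0,"y":0,"z":0,"ax":0,"ay":0,"az":-9.8},{"jaw":0,"x":0,"y":0,"z":0,"ax":0,"ay":0,"az":-9.8},{"jaw":0,"x":0,"y":0,"z":0,"ax":0,"ay":0,"az":0},{"jaw":0,"x":0,"y":0,"z":0,"ax":0,"ay":0,"az":0}]'
python3 - <<'E'
from h import *
goto([.5374,.2648,.134],107.3)
c=eyes.calibration('wrist'); p,d=eyes.read_camera('wrist'); np.savez('w3.npz',p=p,d=d,R=c['R'],t=c['t'])
cv2.imwrite('pics/w4.png',p[...,::-1])
E
```

```text
t: 5.5
eef_pos: [0.5666, -0.1604, 0.1323]
tool_rot: [-0.0, -0.149, 0.989, 0.0]
contact_force: [-0.3, -0.0, -2.6]
gripper_width: 0.529
t=5.50 tcp=[ 566.6 -160.4  132.3] yang=107.1 tilt=0.02 q7=2.09 F=[-0.3 -0.  -2.6] w=0.529 shift=[-97.2 415.   -1.6] az=-0.2
```

View pics/w4.png

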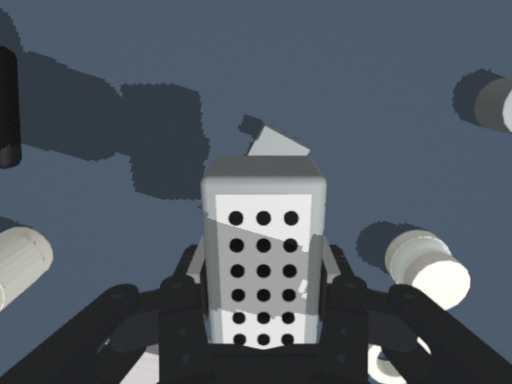

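The headbox is held straight, with the centre jack at about (263,295). I check its position in the tool frame, and the camera bias, using the jack holes in both wrist pictures.

```bash
python3 - <<'E'
from h import *
def holes(f,box,zp,th):
    z=np.load(f); c=dict(eyes.calibration('wrist')); c['R'],c['t']=z['R'],z['t']; g=z['p'].max(2)
    u0,v0,u1,v1=box; m=(g[v0:v1,u0:u1]<th).astype(np.uint8)
    k,l,s,cc=cv2.connectedComponentsWithStats(m)
    q=np.array([cc[i]+[u0,v0] for i in range(1,k) if 8<s[i,4]<250]); 
    return q,np.array([onplane(c,a,b,zp)[:2]*1000 for a,b in q])
def axes(yd):
    a=np.radians(yd); y=np.array([np.cos(a),np.sin(a)]); x=np.array([-y[1],y[0]]); return np.array([x,y])
q,X=holes('w2.npz',(246,136,283,224),.0705,110); print(len(q)); A=axes(77.9)
T=(X-[567.7,-160.6])@A.T; print('w2 rel grasp TCP',T[np.argsort(T[:,0])].round(1).tolist()); print('rect',A@(np.array([567.1,-159.0])-[567.7,-160.6]))
q,X=holes('w3.npz',(222,205,305,345),.169,80); A=axes(107.1)
T=(X-[566.6,-160.4])@A.T; o=np.argsort(-T[:,0]); print('w3 rel TCP',np.c_[q[o],T[o]].round(1).tolist())
E
```

```text
21
w2 rel grasp TCP [[-33.1, 10.7], [-33.0, -9.2], [-32.9, 0.8], [-22.0, 10.7], [-21.9, 0.7], [-21.8, -9.1], [-11.0, 10.7], [-11.0, 0.6], [-10.9, -9.2], [0.3, 0.6], [0.3, 10.7], [0.3, -9.3], [11.1, -9.3], [11.2, 10.7], [11.2, 0.7], [22.2, 0.7], [22.3, 10.8], [22.3, -9.2], [33.1, 10.7], [33.2, 0.7], [33.3, -9.3]]
rect [0.92205964 1.43868204]
w3 rel TCP [[290.8, 217.9, 32.2, 11.4], [263.0, 217.9, 32.1, 1.2], [235.4, 217.9, 32.1, -8.8], [263.2, 245.0, 21.1, 1.3], [236.3, 245.0, 21.1, -8.8], [289.9, 245.1, 21.1, 11.3], [263.1, 270.6, 10.0, 1.3], [237.1, 270.6, 10.0, -8.8], [289.2, 270.6, 10.0, 11.4], [263.1, 294.7, -1.0, 1.3], [288.6, 294.7, -1.0, 11.4], [237.9, 294.7, -1.0, -8.8], [263.2, 317.1, -11.9, 1.3], [287.7, 317.3, -11.9, 11.3], [238.4, 317.7, -12.2, -8.8], [263.1, 339.3, -23.2, 1.3], [237.8, 339.9, -23.6, -9.4], [288.4, 340.0, -23.6, 11.9]]
```

```bash
python3 -m crank '[{"jaw":0,"x":-12,"y":51.7,"z":0,"ax":0,"ay":0,"az":0},{"jaw":0,"x":-12,"y":51.7,"z":0,"ax":0,"ay":0,"az":0},{"jaw":0,"x":-12,"y":51.7,"z":0,"ax":0,"ay":0,"az":0},{"jaw":0,"x":-12,"y":51.7,"z":0,"ax":0,"ay":0,"az":0},{"jaw":0,"x":-12,"y":51.7,"z":0,"ax":0,"ay":0,"az":0},{"jaw":0,"x":-12,"y":51.7,"z":0,"ax":0,"ay":0,"az":0},{"jaw":0,"x":-12,"y":51.7,"z":0,"ax":0,"ay":0,"az":0},{"jaw":0,"x":-12.1,"y":52.1,"z":0,"ax":0,"ay":0,"az":-0.2},{"jaw":0,"x":0,"y":0,"z":20,"ax":0,"ay":0,"az":0},{"jaw":0,"x":0,"y":0,"z":20,"ax":0,"ay":0,"az":0},{"jaw":0,"x":0,"y":0,"z":0,"ax":0,"ay":0,"az":0},{"jaw":0,"x":0,"y":0,"z":0,"ax":0,"ay":0,"az":0}]'
python3 - <<'E'
from h import *
goto([.5368,.2635,.0845],107.3)
E
```

```text
t: 7.05
eef_pos: [0.5359, 0.2636, 0.093]
tool_rot: [0.0, -0.152, 0.988, 0.0]
contact_force: [0.7, -0.0, -2.4]
gripper_width: 0.531
t=7.05 tcp=[535.9 263.6  93. ] yang=107.5 tilt=0.04 q7=1.32 F=[ 0.7 -0.  -2.4] w=0.531 shift=[-0.8 -0.3  8.5] az=0.2
```

```bash
python3 -m crank '[{"jaw":0,"x":-0.8,"y":-0.3,"z":5,"ax":0,"ay":0,"az":0.1},{"jaw":0,"x":0,"y":0,"z":5,"ax":0,"ay":0,"az":0},{"jaw":0,"x":0,"y":0,"z":4,"ax":0,"ay":0,"az":0},{"jaw":0,"x":0,"y":0,"z":0,"ax":0,"ay":0,"az":0},{"jaw":0,"x":0,"y":0,"z":0,"ax":0,"ay":0,"az":0}]'
python3 -m crank '[{"jaw":0,"x":0,"y":0,"z":1.5,"ax":0,"ay":0,"az":0},{"jaw":0,"x":0,"y":0,"z":1.5,"ax":0,"ay":0,"az":0},{"jaw":0,"x":0,"y":0,"z":1.0,"ax":0,"ay":0,"az":0},{"jaw":0,"x":0,"y":0,"z":0,"ax":0,"ay":0,"az":0}]'
python3 - <<'E'
from h import *
goto([.5368,.2635,.0755],107.3)
E
```

```text
t: 7.68
eef_pos: [0.5363, 0.2635, 0.0784]
tool_rot: [0.0, -0.151, 0.988, 0.0]
contact_force: [0.5, -0.5, -2.7]
gripper_width: 0.529
t: 8.18
eef_pos: [0.5362, 0.2634, 0.0742]
tool_rot: [-0.0, -0.151, 0.988, -0.0]
contact_force: [0.5, -0.4, -2.8]
gripper_width: 0.534
t=8.18 tcp=[536.2 263.4  74.2] yang=107.4 tilt=0.01 q7=1.31 F=[ 0.5 -0.4 -2.8] w=0.534 shift=[-0.6 -0.1 -1.3] az=0.1
```

```bash
python3 -m crank '[{"jaw":0,"x":0,"y":0,"z":1.0,"ax":0,"ay":0,"az":0},{"jaw":0,"x":0,"y":0,"z":1.0,"ax":0,"ay":0,"az":0},{"jaw":0,"x":0,"y":0,"z":0,"ax":0,"ay":0,"az":0}]'
python3 - <<'E'
from h import *
goto([.5368,.2635,.0755],107.3)
E
```

```text
t: 8.55
eef_pos: [0.5362, 0.2634, 0.0722]
tool_rot: [-0.0, -0.151, 0.988, -0.0]
contact_force: [-0.5, 0.4, -2.2]
gripper_width: 0.53
t=8.55 tcp=[536.2 263.4  72.2] yang=107.4 tilt=0.01 q7=1.31 F=[-0.5  0.4 -2.2] w=0.530 shift=[-0.6 -0.1 -3.3] az=0.1
```

Still free 3 mm below plate level, so the T-bar is in the slot. I go on to the pad.

```bash
python3 -m crank '[{"jaw":0,"x":0,"y":0,"z":1.5,"ax":0,"ay":0,"az":0},{"jaw":0,"x":0,"y":0,"z":1.5,"ax":0,"ay":0,"az":0},{"jaw":0,"x":0,"y":0,"z":1.5,"ax":0,"ay":0,"az":0},{"jaw":0,"x":0,"y":0,"z":1.5,"ax":0,"ay":0,"az":0},{"jaw":0,"x":0,"y":0,"z":0,"ax":0,"ay":0,"az":0}]'
python3 -m crank '[{"jaw":0,"x":0,"y":0,"z":1.5,"ax":0,"ay":0,"az":0},{"jaw":0,"x":0,"y":0,"z":1.5,"ax":0,"ay":0,"az":0},{"jaw":0,"x":0,"y":0,"z":1.5,"ax":0,"ay":0,"az":0},{"jaw":0,"x":0,"y":0,"z":0,"ax":0,"ay":0,"az":0}]'
python3 - <<'E'
from h import *
goto([.5368,.2635,.056],107.3)
E
```

```text
t: 9.18
eef_pos: [0.5363, 0.2634, 0.0662]
tool_rot: [-0.0, -0.151, 0.988, 0.0]
contact_force: [0.0, -0.3, -3.1]
gripper_width: 0.531
t: 9.68
eef_pos: [0.5364, 0.2635, 0.062]
tool_rot: [0.0, -0.151, 0.988, 0.0]
contact_force: [-1.9, -1.5, 4.6]
gripper_width: 0.524
t=9.68 tcp=[536.4 263.5  62. ] yang=107.4 tilt=0.02 q7=1.31 F=[-1.9 -1.5  4.6] w=0.524 shift=[-0.3 -0.1  6. ] az=0.1
```

```bash
python3 -m crank '[{"jaw":0,"x":0,"y":0,"z":1.5,"ax":0,"ay":0,"az":0},{"jaw":0,"x":0,"y":0,"z":1.5,"ax":0,"ay":0,"az":0},{"jaw":0,"x":0,"y":0,"z":0,"ax":0,"ay":0,"az":0}]'
python3 -m crank '[{"jaw":0,"x":0,"y":0,"z":1.5,"ax":0,"ay":0,"az":0},{"jaw":0,"x":0,"y":0,"z":1.3,"ax":0,"ay":0,"az":0},{"jaw":0,"x":0,"y":0,"z":0,"ax":0,"ay":0,"az":0}]'
python3 - <<'E'
from h import *
goto([.5368,.2635,.056],107.3)
E
```

```text
t: 10.05
eef_pos: [0.5364, 0.2635, 0.0589]
tool_rot: [0.0, -0.151, 0.988, 0.0]
contact_force: [-1.9, -0.6, 6.5]
gripper_width: 0.53
t: 10.42
eef_pos: [0.5365, 0.2635, 0.0562]
tool_rot: [0.0, -0.151, 0.988, 0.0]
contact_force: [-1.6, -1.1, 5.8]
gripper_width: 0.529
t=10.43 tcp=[536.5 263.5  56.2] yang=107.4 tilt=0.02 q7=1.31 F=[-1.6 -1.1  5.8] w=0.529 shift=[-0.3 -0.1  0.2] az=0.1
```

```bash
cat >> h.py <<'E'
def heldholes():
    p,d=eyes.read_camera('wrist'); g=p.max(2); u0,v0,u1,v1=222,195,305,345
    k,l,s,cc=cv2.connectedComponentsWithStats((g[v0:v1,u0:u1]<80).astype(np.uint8))
    q=np.array([cc[i]+[u0,v0] for i in range(1,k) if 30<s[i,4]<250]); q=q[q[:,1]<330]; print(len(q),q[np.lexsort((q[:,0],q[:,1].round(-1)))].round(1).tolist()); return p
E
python3 - <<'E'
from h import *
o=[];heldholes()
import time
goto([.5368,.2635,.056],107.3)
E
```

```text
15 [[235.3, 218.0], [263.0, 217.8], [290.7, 217.8], [236.3, 244.9], [263.2, 245.0], [289.7, 245.1], [237.0, 270.7], [263.1, 270.6], [289.2, 270.6], [237.9, 294.7], [263.1, 294.8], [288.3, 294.6], [238.5, 317.3], [263.1, 317.3], [287.5, 317.4]]
t=10.47 tcp=[536.5 263.5  56.3] yang=107.4 tilt=0.02 q7=1.31 F=[-3.  -0.9  7.5] w=0.529 shift=[-0.3 -0.1  0.3] az=0.1
```

```bash
python3 -m crank '[{"jaw":0,"x":0,"y":0,"z":0.5,"ax":0,"ay":0,"az":5},{"jaw":0,"x":0,"y":0,"z":0,"ax":0,"ay":0,"az":7},{"jaw":0,"x":0,"y":0,"z":0,"ax":0,"ay":0,"az":8},{"jaw":0,"x":0,"y":0,"z":0,"ax":0,"ay":0,"az":0}]'
python3 - <<'E'
from h import *
print(readout.get_obs()['torque'])
goto([.5365,.2635,.056],17.4); heldholes()
E
```

```text
t: 10.98
eef_pos: [0.5371, 0.2642, 0.0561]
tool_rot: [0.001, 0.023, 1.0, 0.001]
contact_force: [-1.6, -0.3, 7.5]
gripper_width: 0.533
[-0.09646655  0.15751745 -0.01542219]
t=10.97 tcp=[537.1 264.2  56.1] yang=87.3 tilt=0.13 q7=1.03 F=[-1.6 -0.3  7.5] w=0.533 shift=[ 0.6 -0.7  0.1] az=69.9
15 [[235.4, 217.8], [263.0, 217.8], [290.6, 217.7], [236.1, 245.0], [263.0, 245.0], [289.9, 245.0], [236.8, 270.7], [262.9, 270.6], [289.1, 270.6], [237.6, 294.7], [263.0, 294.9], [288.2, 294.8], [238.2, 317.6], [263.0, 317.6], [287.6, 317.5]]
```

Turning freely with the box fixed in the grip. I continue the turn.

```bash
python3 -m crank '[{"jaw":0,"x":0,"y":0,"z":0,"ax":0,"ay":0,"az":8},{"jaw":0,"x":0,"y":0,"z":0,"ax":0,"ay":0,"az":8},{"jaw":0,"x":0,"y":0,"z":0,"ax":0,"ay":0,"az":8},{"jaw":0,"x":0,"y":0,"z":0,"ax":0,"ay":0,"az":8},{"jaw":0,"x":0,"y":0,"z":0,"ax":0,"ay":0,"az":0}]'
python3 -m crank '[{"jaw":0,"x":0,"y":0,"z":0,"ax":0,"ay":0,"az":8},{"jaw":0,"x":0,"y":0,"z":0,"ax":0,"ay":0,"az":8},{"jaw":0,"x":0,"y":0,"z":0,"ax":0,"ay":0,"az":8},{"jaw":0,"x":0,"y":0,"z":0,"ax":0,"ay":0,"az":8},{"jaw":0,"x":0,"y":0,"z":0,"ax":0,"ay":0,"az":6},{"jaw":0,"x":0,"y":0,"z":0,"ax":0,"ay":0,"az":0},{"jaw":0,"x":0,"y":0,"z":0,"ax":0,"ay":0,"az":0}]'
python3 - <<'E'
from h import *
print(readout.get_obs()['torque'])
goto([.5365,.2635,.056],17.4); heldholes()
E
```

```text
t: 11.65
eef_pos: [0.5376, 0.2644, 0.0563]
tool_rot: [0.001, 0.298, 0.955, 0.001]
contact_force: [0.2, 0.2, 7.0]
gripper_width: 0.531
t: 12.52
eef_pos: [0.5378, 0.2643, 0.0563]
tool_rot: [0.001, 0.592, 0.806, 0.001]
contact_force: [0.2, -0.7, 7.0]
gripper_width: 0.526
[ 0.08414838  0.00772052 -0.07454095]
t=12.53 tcp=[537.8 264.3  56.3] yang=17.4 tilt=0.20 q7=0.06 F=[ 0.2 -0.7  7. ] w=0.526 shift=[-0.4 -1.5  0.3] az=0.0
15 [[235.2, 217.9], [262.8, 217.9], [290.5, 217.9], [236.0, 245.1], [262.9, 245.1], [289.7, 245.1], [236.8, 270.6], [262.9, 270.7], [288.9, 270.6], [237.5, 294.8], [262.9, 294.9], [288.3, 295.2], [238.1, 318.1], [263.0, 318.1], [287.6, 317.7]]
```

```bash
python3 -m crank '[{"jaw":0,"x":0,"y":0,"z":-1.5,"ax":0,"ay":0,"az":0},{"jaw":0,"x":0,"y":0,"z":-1.5,"ax":0,"ay":0,"az":0},{"jaw":0,"x":0,"y":0,"z":-1,"ax":0,"ay":0,"az":0},{"jaw":0,"x":0,"y":0,"z":0,"ax":0,"ay":0,"az":0}]'
python3 -m crank '[{"jaw":0,"x":0,"y":0,"z":-1,"ax":0,"ay":0,"az":0},{"jaw":0,"x":0,"y":0,"z":-0.7,"ax":0,"ay":0,"az":0},{"jaw":0,"x":0,"y":0,"z":0,"ax":0,"ay":0,"az":0},{"jaw":0,"x":0,"y":0,"z":0,"ax":0,"ay":0,"az":0}]'
```

```text
t: 13.08
eef_pos: [0.5377, 0.2643, 0.0602]
tool_rot: [0.001, 0.592, 0.806, 0.001]
contact_force: [1.4, 1.2, 4.5]
gripper_width: 0.53
t: 13.58
eef_pos: [0.537, 0.2639, 0.0615]
tool_rot: [0.0, 0.592, 0.806, 0.001]
contact_force: [4.0, 2.9, 4.8]
gripper_width: 0.533
```

```bash
python3 -m crank '[{"jaw":0,"x":0.3,"y":1,"z":0,"ax":0,"ay":0,"az":0},{"jaw":0,"x":0,"y":0,"z":-0.7,"ax":0,"ay":0,"az":0},{"jaw":0,"x":0,"y":0,"z":0,"ax":0,"ay":0,"az":0},{"jaw":0,"x":0,"y":0,"z":0,"ax":0,"ay":0,"az":0}]'
python3 - <<'E'
from h import *
print(readout.get_obs()['torque'])
goto([.5374,.2648,.062],17.4); p=heldholes()
p,d=eyes.read_camera('side'); c=eyes.calibration('side'); u,v=map(int,proj(c,[.537,.264,.06])); print(u,v)
a=p[v-60:v+50,u-80:u+80]; cv2.imwrite('pics/s2.png',cv2.resize(a[...,::-1],None,fx=4.5,fy=4.5,interpolation=cv2.INTER_CUBIC))
E
```

```text
t: 14.08
eef_pos: [0.5371, 0.2639, 0.0618]
tool_rot: [-0.0, 0.592, 0.806, -0.0]
contact_force: [2.3, 1.9, 3.8]
gripper_width: 0.53
[ 0.35168775 -0.77235943 -0.00185636]
t=14.07 tcp=[537.1 263.9  61.8] yang=17.4 tilt=0.01 q7=0.05 F=[2.3 1.9 3.8] w=0.530 shift=[ 0.7  0.6 -0.2] az=0.0
15 [[235.3, 217.8], [262.8, 217.9], [290.5, 217.9], [236.0, 245.1], [262.9, 245.1], [289.7, 245.1], [236.8, 270.6], [262.9, 270.6], [288.9, 270.6], [237.6, 294.8], [262.9, 294.9], [288.3, 295.2], [238.2, 318.1], [263.0, 318.1], [287.6, 317.7]]
232 147
```

View pics/s2.png

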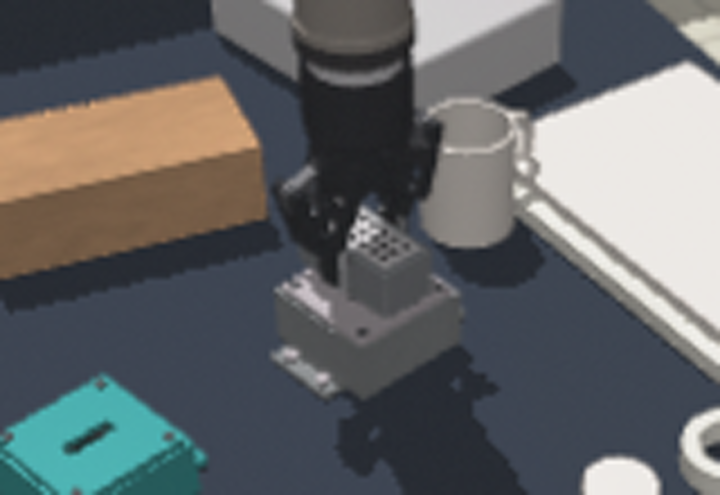

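The side view shows the headbox turned across the socket, crop (385,260), still held and clear of the mug at (470,170). Net upward force is about 6.5 N, close to the spring at the lock height, so I release and back off upwards.

```bash
python3 -m crank '[{"jaw":60,"x":0,"y":0,"z":0,"ax":0,"ay":0,"az":0},{"jaw":75,"x":0,"y":0,"z":0,"ax":0,"ay":0,"az":0},{"jaw":90,"x":0,"y":0,"z":0,"ax":0,"ay":0,"az":0},{"jaw":90,"x":0,"y":0,"z":0,"ax":0,"ay":0,"az":0},{"jaw":90,"x":0,"y":0,"z":0,"ax":0,"ay":0,"az":0},{"jaw":90,"x":0,"y":0,"z":-10,"ax":0,"ay":0,"az":0},{"jaw":90,"x":0,"y":0,"z":-20,"ax":0,"ay":0,"az":0},{"jaw":90,"x":0,"y":0,"z":-30,"ax":0,"ay":0,"az":0},{"jaw":90,"x":0,"y":0,"z":-40,"ax":0,"ay":0,"az":0},{"jaw":90,"x":0,"y":0,"z":-40,"ax":0,"ay":0,"az":0},{"jaw":90,"x":0,"y":0,"z":0,"ax":0,"ay":0,"az":0},{"jaw":90,"x":0,"y":0,"z":0,"ax":0,"ay":0,"az":0}]'
python3 - <<'E'
from h import *
goto([.537,.264,.2])
c=eyes.calibration('wrist'); p,d=eyes.read_camera('wrist'); u,v=proj(c,[.5365,.264,.099]); P=cloud(c,d); print(u,v)
hb=cv2.morphologyEx((p.max(2)>150).astype(np.uint8),cv2.MORPH_CLOSE,np.ones((9,9)))>0
m=(P[...,2]>.092)&(P[...,2]<.106)&(np.hypot(P[...,0]-.537,P[...,1]-.264)<.06)
print('top z',np.median(P[m][:,2]),m.sum(), rect(c,cv2.morphologyEx(m.astype(np.uint8),cv2.MORPH_OPEN,np.ones((3,3)))>0,.099))
A=np.c_[P[m][:,:2],np.ones(m.sum())]; print('slope',np.linalg.lstsq(A,P[m][:,2],rcond=None)[0])
pl=(P[...,2]>.043)&(P[...,2]<.056)&(np.hypot(P[...,0]-.537,P[...,1]-.264)<.06); print('plate z',np.median(P[pl][:,2]))
cv2.imwrite('pics/w5.png',p[...,::-1])
E
```

```text
t: 15.68
eef_pos: [0.537, 0.264, 0.2025]
tool_rot: [-0.0, 0.592, 0.806, 0.0]
contact_force: [-0.3, -0.4, -0.4]
gripper_width: 0.898
t=15.68 tcp=[537.  264.  202.5] yang=17.4 tilt=0.05 q7=-0.04 F=[-0.3 -0.4 -0.4] w=0.898 shift=[-0.1  0.   2.5]
261.6346467727445 188.06361769541752
top z 0.09924647044957607 6168 ((537.3, 266.5), (95.2, 45.4), -72.5)
slope [ 0.00103327 -0.00483128  0.0998829 ]
plate z 0.04953304295113726
```

View pics/w5.png

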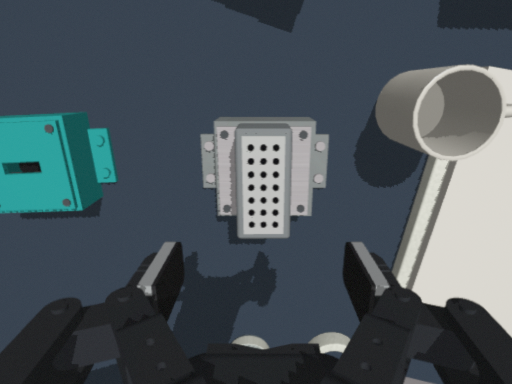

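The headbox is upright across the slot at (263,183). Its top is 49.7 mm above the plate (49 expected when locked), level to 0.3° and within 1° of across. The gripper is clear, so I hand in.

```bash
python3 -c "
from station import ticket; print(ticket.hand_in())"
```

```text
the job is handed in; nothing more can be done
None
```

The headbox is mounted on the grey socket and locked, and I handed the job in at about 15.7 s. I found the slot with the wrist camera. I corrected that by about 1.2 mm from how the headbox sat in the closed jaws. The T-foot then went through the slot on the first try. I pressed it to about 2.5 mm above the plate, turned it 90° clockwise, let it rise, let go and backed the gripper off upwards.

**Last checks**
- **Height:** the headbox top is 49.7 mm above the plate; 49 mm is expected when locked.
- **Position and tilt:** it is level to about 0.3° and across the slot within about 1°.
- **Forces:** the highest vertical reading on the way was about 10 N. At the end the wrist read about 0 N, so the gripper is free.
- **Bystanders:** I saw none touched or moved in the pictures, but I did not measure their positions again.

**What disagreed**
- The top camera was up to about 4 mm off the wrist camera, so I used the wrist camera.
- About 5 N of sideways force built up while the headbox rose; I eased it to about 3 N before letting go.
- My first move was refused because rows need all seven keys; nothing moved.

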